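# Load the tub slide and set its dial without backlash

## Robot

A 6-joint arm with a two-finger parallel gripper is mounted at the origin on a cart in front of the work surface, level with it; the furniture and walls round the work are solid. World frame = base frame: x ahead of the robot, y to its left, z up, the work surface at z = 0. Lengths are in m, angles in rad, forces in N, time in s.
With the tool pointing down it reaches from about 0.3 to 0.775 m from the base axis. Payload 14.6 kg.
Tool frame: the origin (TCP) lies on the centre line of the jaws, within the pads' length; the fingertips stand 19 mm ahead of it and the grasp point (between the pads) is the TCP; y points along the fingers, x is the direction in which the jaws open and shut, and the axes are right-handed (so a half turn about y gives the same grasp; the last joint's range is limited). The gripper opens to 94 mm and grips with 3 to 60 N. Pads are 16 mm wide; open, the fingers measure 119 mm over their backs; the gripper's body (75 mm by 177 mm) begins 78 mm behind the grasp point.
Start: joints at [1.095, 0.3, 1.521, -0, 1.321, -0.067], TCP at [0.219, 0.505, 0.224] pointing down, gripper open.
Joint ranges: [-3.03, 3.03], [-0.79, 2.21], [0.23, 2.52], [-1.04, 4.18], [0, 3.07], [-2.55, 2.55]. Speed limits (rad/s): [2.22, 2.22, 2.57, 3.14, 3.14, 3.14].

## Interface

Orientations are given as [roll, pitch, yaw] about the fixed x, y, z axes, in that order (R = Rz(yaw) Ry(pitch) Rx(roll)).
In Python, from station import get_obs, cams, workorder gives the robot as it stands.
- The arm moves only by the shell command python3 -m handwheel 'ROWS' [FORCE]. ROWS is JSON, a list of rows, each an object of numbers: "fingers": the opening, from -1 (shut) to 1 (fully open); "x", "y", "z": the shift along the tool's x, y, z in m; "spin": the turn about the tool's y in degrees. In form: [{"fingers": .., "x": .., "y": .., "z": .., "spin": ..}, ...]. A call has exactly 10 rows; each row is the pose to reach, as a shift and turn from the pose commanded when the call began, along the tool's axes at that moment; what a row does not reach only later rows make up. A row lasts 1/10 s, in which the tool goes at most 50 mm and 8.59 degrees, less where a joint would pass 70% of its speed; a pose out of reach is approached as far as the arm can. A call with a gripper value outside its range is refused whole. The fingers move at their own pace and stop on an object; FORCE is the grip in N (left out, the last holds). Time passes only in rows, so rows that repeat a pose let the fingers close, or fill a call up. It gives the time, the measured TCP pose, the force and the opening at its end, in the units of the state.
- get_obs(): the state, without advancing time (a new reading comes with each control period).
- cams.camera(name): name is "scene" or "top"; returns (picture, depth): 384x512x3 uint8, red, green, blue; 384x512 float32, m along the optical axis (not along the pixel's ray), 0 where there is no reading.
- cams.get_calibration(name): a dict with "fx", "fy", "cx", "cy" (pixels), "dist" ([k1, k2, p1, p2, k3] as OpenCV has them; the pictures are not rectified), "view" (4x4, takes a point from world to camera coordinates). Camera axes: x right, y down, z forward; pixel columns grow to the right and rows downward; lengths in m; the calibration is good to about 2 mm. A picture is of the moment at which its call begins. get_calibration takes no time and is no camera call.
- workorder.hand_in(): hands the job in, once; it reports no verdict.
The state is a dict: "time_s": time; "qpos": joint angles; "joint_vel": joint speeds; "tau": joint torques, N m; "ee_pos": TCP position; "eef_rot": TCP orientation; "force": force on the tool from outside, world axes, zero at the start; "moment": the same for the moment, N m; "grip_width": finger opening in m.
Only numpy, scipy, OpenCV 4.12 (cv2) and the standard library are available. Lean on these libraries where they do the work, as an engineer would, in place of code of your own. Each camera call takes 0.05 s, during which the arm holds its last target. There are 200 camera calls.

## Task

Push the grey tub tray straight back until its spring latch catches and it stays in when you let go. Then set the handwheel so that its yellow line stands at the red pointer, taking up the play in the screw: turn it counter-clockwise (seen looking down onto the dial) past the pointer by about 20 degrees or more, then come back clockwise up to the pointer, let go, and leave it there. Do not shift the red pointer or the cup, bottle and lid standing nearby.

Things in the scene. Friction and masses are not known exactly. Their poses are not given: they have to be found in the camera images.
- slide_base: Green bed of a hand-operated cross-slide, fixed to the table: plate 120 (x) x 350 (y) x 14 mm, origin at its underside. Its +x points away from the robot (but for its yaw), +y left along the slide. The tray rides at the left end (centred on y = +88 mm), the handwheel stands at the right end, leaning 35 degrees: its outward axis is a = [0, -0.574, 0.819] in this frame.
- tray_front (a point): Centre of the black rubber pad on the tray's upright grey front plate, the face to push along the bed's +x. The plate is 112 mm wide, 8 mm thick, 48 mm high: from 30 mm below this point to 18 mm above it. A pink gel tub (96 mm across, its rim 31 mm above this point and starting 14 mm behind it) is fixed in the tray and rides with it.
- tray (a joint): Tray travel in m, 0 fully out, 0.040 at the rear stop. A spring pushes it out; pushing it in takes 2 to 15 N, most at the latch. Pushed to 0.037 or more and released it comes to rest on the latch at about 0.034; released short of that it springs out to 0 again.
- wheel_center (a point): Point where the wheel's axis a meets the dial face (fixed in the bed, at [30, -131, 114] mm of its frame). The aluminium dial is a disc 128 mm across, 10 mm thick, with a black centre, a steel hub nut 12 mm high and black ticks 6 degrees apart. In the dial plane the level direction is the bed's x, the up-slope direction is [0, 0.819, 0.574] in the bed's frame.
- wheel_mark (a point): Outer end of the yellow line on the dial, on its rim, 64 mm from the wheel's axis; it turns with the handwheel. At the start it stands 16 to 50 degrees clockwise of the red pointer.
- rider_tip (a point): Tip of the red pointer, just outside the dial's rim at its up-slope side (66 mm from the axis, at the height of wheel_mark). With the line at the pointer, this point and wheel_mark are 2 mm apart. The pointer's place on the rim differs from run to run. Its red bracket reaches out to 82 mm from the axis and 5 mm above the dial face.
- rider: The red pointer's bracket; origin on the wheel's axis, z along the outward axis a, y from the axis towards the pointer's tip. A point of the dial with negative x here lies counter-clockwise of the pointer (looking down onto the dial).
- knob_grip (a point): Point on the axis of the black crank knob where to grip it, 28 mm above the dial face. The knob is a cylinder 20 mm in diameter parallel to the wheel's axis, 45 mm from it, on the lower side of the dial, and spins freely on its pin. It begins 4 mm above the face and ends 17 mm beyond this point. Turning takes about 7 N at the knob.
- leadscrew (a joint): Angle of the screw in rad, 0 at the start, growing clockwise as seen looking down onto the dial. It carries the carriage along the slide (4 mm per rad) and stays where it is left. Angle of the handwheel = leadscrew + handwheel.
- handwheel (a joint): Play of the handwheel on the screw in rad, -0.12 to +0.12: the wheel turns this far before it takes the screw along. +0.12: play taken up clockwise (the wheel is pushing the screw clockwise); -0.12: counter-clockwise. It drags a little (1.3 N at the knob) and stays where it is left.
- steel_cup: Steel measuring cup, 72 mm across, 82 mm high, a bystander; origin at the centre of its underside.
- dye_bottle: Small amber bottle with black cap, 42 mm across, 85 mm high, a bystander; origin at the centre of its underside.
- loose_lid: Pink screw lid lying on the table, 98 mm across, 16 mm high, a bystander; origin at the centre of its underside.

How it is judged:
On the way, in this order (a step that is already met when the one before it is completed fails the run):
1. the tray has been let go and stays in on its latch (value of joint tray above 0.031 m and contact force between tray and the fingers below 0.3 N and contact force between tray and the arm below 0.3 N), for 0.2 s.
2. the yellow line has been turned counter-clockwise past the red pointer by at least 15 mm along the rim (about 14 degrees) (x of wheel_mark in the frame of rider below -0.015 m).
At the end, for the whole second after the job is handed in: The tray rests on its latch (travel over 31 mm), the yellow line stands within about 4 mm along the rim of the red pointer (the two points at most 4.8 mm apart) and the play is taken up clockwise (handwheel play over +0.07 rad) (value of joint tray above 0.031 m and distance between wheel_mark and rider_tip below 0.0048 m and value of joint handwheel above 0.07 rad); the robot touches nothing.
It fails at once if the red pointer is shifted by more than 4 mm (distance of rider_tip from where it was at the start of the episode above 0.004 m).
It fails at once if the cup is moved by more than 20 mm (distance of steel_cup from where it was at the start of the episode above 0.02 m).
It fails at once if the bottle is moved by more than 20 mm (distance of dye_bottle from where it was at the start of the episode above 0.02 m).
It fails at once if the loose lid is moved by more than 20 mm (distance of loose_lid from where it was at the start of the episode above 0.02 m).
It also fails if it takes over 56 s, if anything falls off the work surface, if the arm or the gripper's body presses on something with over 40 N, if the wrist force passes 120 N, or if a joint passes its speed limit or range.

## Working session

There is one attempt and no reset: what is moved stays moved. The work goes in short steps, Python scripts to look and compute and a shell command to move; the robot and the scene stay as the last step left them, time stands still between calls to the robot, and variables do not carry over. Pictures are saved under pics/ and viewed, about 8 in all and at most 12, crops included, and the job is handed in when it is done.

```bash
ls; mkdir -p pics; python3 - <<'E'
from station import get_obs,cams
import cv2,numpy as np
print(get_obs())
for n in("scene","top"):
    p,d=cams.camera(n); cv2.imwrite(f"pics/{n}0.png",p[:,:,::-1]); np.savez(f"{n}0.npz",p=p,d=d); print(cams.get_calibration(n))
E
```

```text
pics
{'time_s': 0.0, 'qpos': array([ 1.09537563e+00,  3.00482319e-01,  1.52158684e+00, -8.12842677e-07,
        1.32070497e+00, -6.65835844e-02]), 'joint_vel': array([-2.04666548e-03,  1.10467339e-03, -3.98432161e-05, -1.62554873e-03,
       -1.11206686e-03, -7.00863973e-04]), 'tau': array([-2.25498243e-04, -5.31809199e+01, -3.52744675e+01,  7.08105974e-02,
        2.44509632e-02, -8.13506813e-05]), 'ee_pos': array([0.21853072, 0.50445533, 0.22387773]), 'eef_rot': array([-1.57071850e+00,  1.17890652e-03,  1.16195947e+00]), 'force': array([-0.02166584,  0.53981816,  0.08001978]), 'moment': array([-0.0116929 , -0.03881523, -0.01005084]), 'grip_width': 0.09410285510756637}
{'fx': 491.34876524411527, 'fy': 491.34876524411527, 'cx': 255.09886048489096, 'cy': 189.13346878409888, 'dist': array([-0.12456813,  0.        ,  0.        ,  0.        ,  0.        ]), 'view': array([[ 0.55878948, -0.82906678,  0.02006483, -0.28205288],
       [-0.60972143, -0.42711047, -0.66769486,  0.43261691],
       [ 0.56213352,  0.36086691, -0.74416462,  1.09743689],
       [ 0.        ,  0.        ,  0.        ,  1.        ]])}
{'fx': 359.89454693441456, 'fy': 359.89454693441456, 'cx': 250.75629521850718, 'cy': 196.46061827787858, 'dist': array([0.03366128, 0.        , 0.        , 0.        , 0.        ]), 'view': array([[-1.25477996e-02, -9.99920093e-01, -1.53654805e-03,
         5.93244413e-03],
       [-9.86629919e-01,  1.26307121e-02, -1.62486519e-01,
         5.57158624e-01],
       [ 1.62492943e-01, -5.22843995e-04, -9.86709567e-01,
         9.71281503e-01],
       [ 0.00000000e+00,  0.00000000e+00,  0.00000000e+00,
         1.00000000e+00]])}
```

View pics/scene0.png

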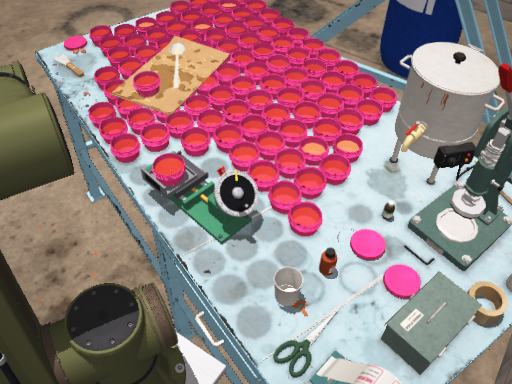

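View pics/top0.png

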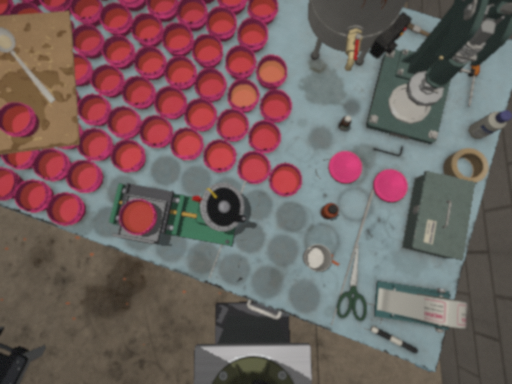

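The scene view shows the device at about (205,195), with the dial at (238,194). In the top view the tray is at (140,217), the dial at (223,208) and the red pointer at (197,198). I'll take enlarged crops of both.

```bash
python3 - <<'E'
import cv2,numpy as np
a=cv2.imread("pics/scene0.png")[140:245,135:265];b=cv2.imread("pics/top0.png")[175:255,105:260]
a=cv2.resize(a,None,fx=5,fy=5,interpolation=cv2.INTER_CUBIC)
b=cv2.resize(b,None,fx=5,fy=5,interpolation=cv2.INTER_CUBIC)
cv2.imwrite("pics/s1.png",a);cv2.imwrite("pics/t1.png",b)
E
```

```text
(no output)
```

View pics/s1.png

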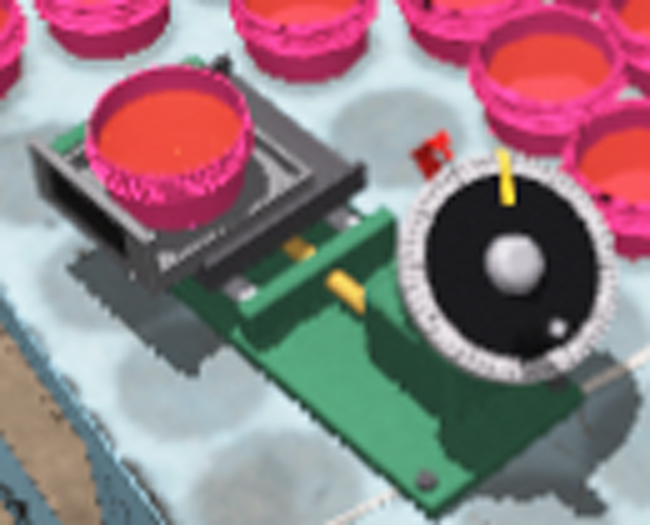

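View pics/t1.png

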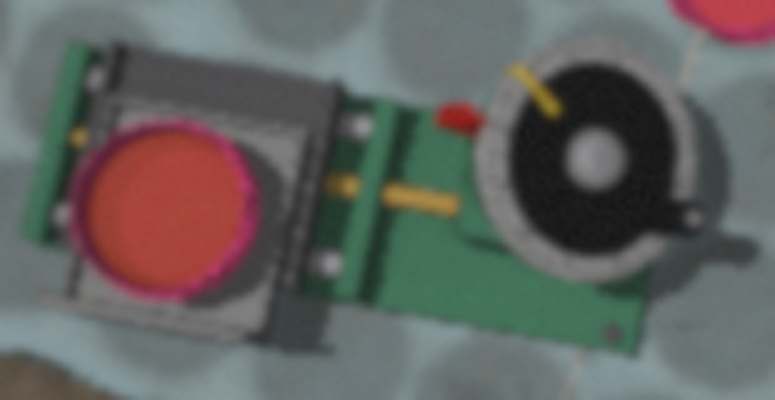

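The crops show all of these, in enlarged pixels:

| Feature | Scene crop | Top crop |
|---|---|---|
| Hub | (515,261) | (597,158) |
| Yellow line outer end | (503,153) | (514,68) |
| Red pointer tip | – | (485,122) |
| Knob end | (558,328) | (692,216) |
| Bed near-right corner | (433,515) | (637,352) |

Next I'll triangulate them.

```bash
cat > h.py <<'E'
import cv2,numpy as np
from station import get_obs,cams
def ray(n,uv):
    c=cams.get_calibration(n);K=np.array([[c['fx'],0,c['cx']],[0,c['fy'],c['cy']],[0,0,1]])
    p=cv2.undistortPoints(np.array(uv,float).reshape(-1,1,2),K,c['dist'])[:,0]
    V=c['view'];d=np.c_[p,np.ones(len(p))]@V[:3,:3]
    return -V[:3,:3].T@V[:3,3],d
def onz(n,uv,z):
    o,d=ray(n,uv);return o+d*((z-o[2])/d[:,2])[:,None]
def onplane(n,uv,c,a):
    o,d=ray(n,uv);return o+d*(((c-o)@a)/(d@a))[:,None]
def tri(us,ut):
    o1,d1=ray("scene",us);o2,d2=ray("top",ut);d1=d1[0]/np.linalg.norm(d1);d2=d2[0]/np.linalg.norm(d2)
    s=np.linalg.lstsq(np.c_[d1,-d2],o2-o1,rcond=None)[0]
    p,q=o1+s[0]*d1,o2+s[1]*d2
    return (p+q)/2,np.linalg.norm(p-q)
def proj(n,P):
    c=cams.get_calibration(n);K=np.array([[c['fx'],0,c['cx']],[0,c['fy'],c['cy']],[0,0,1]])
    return cv2.projectPoints(np.array(P,float).reshape(-1,1,3),cv2.Rodrigues(c['view'][:3,:3])[0],c['view'][:3,3],K,c['dist'])[0][:,0]
def pts(n,d,m):
    v,u=np.nonzero(m&(d>0));o,r=ray(n,np.c_[u,v]);return o+r*d[v,u][:,None]
S=lambda u,v:[(u+.5)/5-.5+135,(v+.5)/5-.5+140]
T=lambda u,v:[(u+.5)/5-.5+105,(v+.5)/5-.5+175]
E
python3 - <<'E'
from h import *
np.set_printoptions(precision=4,suppress=True)
for k,s,t in [("hub top",S(517,258),T(597,158)),("knob end",S(558,328),T(692,216)),("yellow",S(502,153),T(514,68)),("corner",S(433,512),T(637,352)),("tubcentre",S(170,143),T(163,210))]:
    print(k,*tri(s,t))
e=onz("top",[T(637,352),T(365,303)],.014);print(e,"yaw",np.degrees(np.arctan2(*(e[1]-e[0])[[1,0]]))-90)
e=onz("scene",[S(433,512),S(230,335)],.014);print(e,"yaw",np.degrees(np.arctan2(*(e[1]-e[0])[[1,0]]))-90)
for n in("scene","top"):
    z=np.load(n+"0.npz");p,d=z['p'],z['d'];m=np.zeros(d.shape,np.uint8)
    c=S(510,263) if n=="scene" else T(590,160)
    cv2.circle(m,tuple(int(round(x)) for x in c),19 if n=="scene" else 19,1,-1)
    P=pts(n,d,m>0);c0=np.median(P,0)
    Q=P[np.linalg.norm(P-c0,axis=1)<.075]
    for i in range(6):
        c0=Q.mean(0);w=np.linalg.svd(Q-c0,full_matrices=False)[2][2];w*=np.sign(w[2]);Q=P[abs((P-c0)@w)<(.02,.01,.006,.004,.003,.003)[i]]
    print(n,len(P),len(Q),c0,w)
# tray front plate top edge
e=onz("top",[T(72,300),T(262,335)],.06);print(e)
E
```

```text
hub top [0.52   0.0688 0.1207] 1.4433111639003012e-05
knob end [0.4883 0.0198 0.1264] 0.0005129919480633566
yellow [0.5645 0.1101 0.14  ] 0.0002898804521145537
corner [0.4222 0.0554 0.0093] 0.0026972649490219344
tubcentre [0.4996 0.3023 0.0894] 0.000989556187518648
[[0.4229 0.0541 0.014 ]
 [0.4528 0.2094 0.014 ]] yaw -10.888570683813526
[[0.4188 0.0543 0.014 ]
 [0.4525 0.2262 0.014 ]] yaw -11.098631254184951
scene 1128 767 [0.5211 0.074  0.1176] [-0.1068 -0.5577  0.8231]
top 1126 949 [0.5197 0.073  0.1167] [-0.1139 -0.5665  0.8162]
[[0.4541 0.3593 0.06  ]
 [0.4336 0.2556 0.06  ]]
```

```bash
cat >> h.py <<'E'
YAW=np.radians(-11.0)
X=np.array([np.cos(YAW),np.sin(YAW),0]);Y=np.array([-np.sin(YAW),np.cos(YAW),0]);Z=np.array([0,0,1.])
A=-.5736*Y+.8192*Z;U=.8192*Y+.5736*Z
def blob(p,n,kind,box):
    h=cv2.cvtColor(p,cv2.COLOR_RGB2HSV);x0,x1,y0,y1=box
    m={'red':((h[...,0]<8)|(h[...,0]>174))&(h[...,1]>170)&(h[...,2]>90),'yel':(h[...,0]>18)&(h[...,0]<35)&(h[...,1]>110)&(h[...,2]>90)}[kind]
    b=np.zeros_like(m);b[y0:y1,x0:x1]=m[y0:y1,x0:x1];v,u=np.nonzero(b);return np.c_[u,v]
BOX={'scene':{'red':(215,228,163,178),'yel':(228,245,167,184)},'top':{'red':(188,203,190,206),'yel':(203,220,184,200)}}
def dial(n,uv,wc):
    q=onplane(n,uv,wc,A)-wc;return np.c_[q@X,q@U]*1000
E
python3 - <<'E'
from h import *
np.set_printoptions(precision=4,suppress=True)
wc0=tri(S(517,258),T(597,158))[0]-.012*A
for n in("scene","top"):
    z=np.load(n+"0.npz");p,d=z['p'],z['d']
    P=pts(n,d,np.ones_like(d,bool));q=P-wc0;h=q@A
    k=(abs(h)<.008)&(np.hypot(q@X,q@U)<.072);L=np.c_[q[k]@X,q[k]@U]*1000
    print(n,k.sum(),"h",np.median(h[k]),"circle",cv2.minEnclosingCircle(L.astype(np.float32)),"mid",(L.max(0)+L.min(0))/2,np.ptp(L,0))
    for kind in('red','yel'):
        uv=blob(p,n,kind,BOX[n][kind]);D=dial(n,uv,wc0);an=np.degrees(np.arctan2(D[:,0],D[:,1]));r=np.hypot(*D.T)
        print(n,kind,len(uv),"r",r.min(),r.max(),"ang cw from up",an.mean(),"inner", an[r<np.percentile(r,30)].mean(),"outer",an[r>np.percentile(r,70)].mean())
    # tub & front plate heights
    b=(P-wc0)@np.c_[X,Y,Z]+[.030,-.131,.114]
    for lo,hi in((.04,.052),(.124,.136),(.08,.096)):
        k=(b[:,1]>lo)&(b[:,1]<hi)&(b[:,2]>.03)&(b[:,0]<.03)&(b[:,0]>-.13);o=b[k][np.argsort(b[k][:,0])]
        print(n,lo,o[:40:4,[0,2]].round(3).tolist())
print("wc0",wc0)
E
```

```text
scene 1135 h 0.005073664550139466 circle ((-0.9919533133506775, 1.558751106262207), 68.56621551513672) mid [-1.3077  1.5915] [126.0885 136.9208]
scene red 27 r 64.5927438451572 78.88651274671645 ang cw from up -0.6356667821860482 inner -2.9749136948446067 outer 1.7332391136060796
scene yel 27 r 34.42027798136886 62.94133011514031 ang cw from up 36.56268130457604 inner 36.35852872986915 outer 35.875720462708124
scene 0.04 [[-0.101, 0.085], [-0.099, 0.101], [-0.099, 0.101], [-0.098, 0.089], [-0.098, 0.094], [-0.098, 0.056], [-0.097, 0.101], [-0.095, 0.101], [-0.08, 0.062], [-0.076, 0.059]]
scene 0.124 [[-0.1, 0.09], [-0.099, 0.078], [-0.099, 0.071], [-0.099, 0.059], [-0.098, 0.074], [-0.098, 0.088], [-0.097, 0.103], [-0.077, 0.072], [-0.071, 0.062], [-0.07, 0.066]]
scene 0.08 [[-0.102, 0.098], [-0.1, 0.09], [-0.1, 0.094], [-0.1, 0.067], [-0.1, 0.068], [-0.099, 0.098], [-0.098, 0.096], [-0.098, 0.061], [-0.098, 0.093], [-0.096, 0.1]]
top 1348 h 0.005571476839510243 circle ((-1.0056772232055664, 3.386363983154297), 68.23394775390625) mid [-0.3784  3.3864] [126.6901 135.9569]
top red 23 r 67.62238150290793 84.81836712128175 ang cw from up 2.1729115955001643 inner 2.8927386417700447 outer 1.7268784166421998
top yel 28 r 29.467045957052452 59.88025461744252 ang cw from up 38.70818905312596 inner 39.6899482653062 outer 36.584997880905625
top 0.04 [[-0.097, 0.097], [-0.094, 0.102], [-0.092, 0.1], [-0.09, 0.099], [-0.088, 0.064], [-0.086, 0.061], [-0.083, 0.062], [-0.08, 0.061], [-0.078, 0.061], [-0.075, 0.064]]
top 0.124 [[-0.096, 0.102], [-0.094, 0.105], [-0.092, 0.103], [-0.09, 0.102], [-0.088, 0.06], [-0.086, 0.066], [-0.084, 0.063], [-0.082, 0.063], [-0.081, 0.071], [-0.079, 0.062]]
top 0.08 [[-0.097, 0.1], [-0.096, 0.099], [-0.094, 0.101], [-0.093, 0.105], [-0.09, 0.104], [-0.089, 0.101], [-0.087, 0.06], [-0.086, 0.059], [-0.084, 0.065], [-0.082, 0.06]]
wc0 [0.5214 0.0756 0.1108]
```

```bash
python3 -m handwheel '[{"fingers":-1,"x":-0.010,"y":0,"z":-0.023,"spin":8},{"fingers":-1,"x":-0.020,"y":0,"z":-0.046,"spin":16},{"fingers":-1,"x":-0.030,"y":0,"z":-0.069,"spin":24},{"fingers":-1,"x":-0.040,"y":0,"z":-0.092,"spin":32},{"fingers":-1,"x":-0.050,"y":0.01,"z":-0.115,"spin":40},{"fingers":-1,"x":-0.060,"y":0.02,"z":-0.138,"spin":48},{"fingers":-1,"x":-0.070,"y":0.03,"z":-0.161,"spin":56},{"fingers":-1,"x":-0.080,"y":0.04,"z":-0.184,"spin":64},{"fingers":-1,"x":-0.090,"y":0.05,"z":-0.207,"spin":71},{"fingers":-1,"x":-0.097,"y":0.064,"z":-0.230,"spin":77.6}]' 20
```

```text
time_s: 1.1
ee_pos: [0.3918, 0.3234, 0.1602]
eef_rot: [-1.571, -0.0, -0.197]
force: [-0.1, 0.9, 0.1]
grip_width: 0.0174
```

```bash
python3 -m handwheel '[{"fingers":-1,"x":0,"y":0.02,"z":0,"spin":0},{"fingers":-1,"x":0,"y":0.04,"z":0,"spin":0},{"fingers":-1,"x":0,"y":0.06,"z":0,"spin":0},{"fingers":-1,"x":0,"y":0.08,"z":0,"spin":0},{"fingers":-1,"x":0.004,"y":0.08,"z":0,"spin":0},{"fingers":-1,"x":0.009,"y":0.08,"z":0,"spin":0},{"fingers":-1,"x":0.014,"y":0.08,"z":0,"spin":0},{"fingers":-1,"x":0.019,"y":0.08,"z":0,"spin":0},{"fingers":-1,"x":0.022,"y":0.08,"z":0,"spin":0},{"fingers":-1,"x":0.025,"y":0.08,"z":0,"spin":0}]'
python3 - <<'E'
from h import *
for n in("scene","top"):
    p,d=cams.camera(n);np.savez(n+"1.npz",p=p,d=d)
    c=p[120:245,115:265] if n=="scene" else p[165:260,95:255]
    cv2.imwrite(f"pics/{n}1.png",cv2.resize(c[:,:,::-1],None,fx=4,fy=4,interpolation=cv2.INTER_CUBIC))
a=cv2.imread("pics/scene1.png");b=cv2.imread("pics/top1.png");b=cv2.resize(b,(600,356))[:, :]
cv2.imwrite("pics/both1.png",cv2.resize(np.vstack([a,b]),None,fx=.68,fy=.68))
E
```

```text
time_s: 2.1
ee_pos: [0.4161, 0.3194, 0.0808]
eef_rot: [-1.57, -0.0, -0.193]
force: [-0.2, -1.1, -1.0]
grip_width: 0.0001
```

View pics/both1.png

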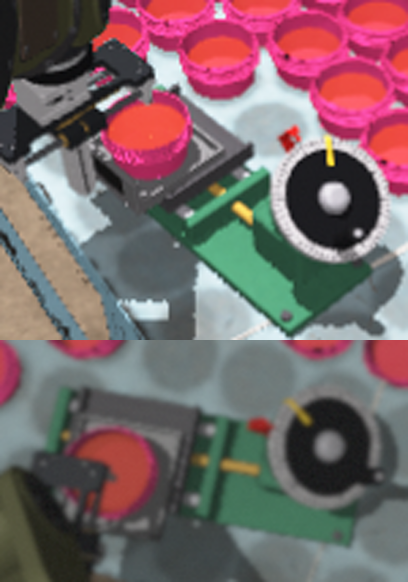

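The closed fingers at (75,165) stand just in front of the tray's front plate. Next I advance to contact.

```bash
python3 -m handwheel '[{"fingers":-1,"x":0.002,"y":0,"z":0,"spin":0},{"fingers":-1,"x":0.004,"y":0,"z":0,"spin":0},{"fingers":-1,"x":0.006,"y":0,"z":0,"spin":0},{"fingers":-1,"x":0.008,"y":0,"z":0,"spin":0},{"fingers":-1,"x":0.010,"y":0,"z":0,"spin":0},{"fingers":-1,"x":0.012,"y":0,"z":0,"spin":0},{"fingers":-1,"x":0.014,"y":0,"z":0,"spin":0},{"fingers":-1,"x":0.015,"y":0,"z":0,"spin":0},{"fingers":-1,"x":0.015,"y":0,"z":0,"spin":0},{"fingers":-1,"x":0.015,"y":0,"z":0,"spin":0}]'
```

```text
time_s: 3.2
ee_pos: [0.4304, 0.3166, 0.0804]
eef_rot: [-1.571, -0.0, -0.192]
force: [-1.7, 0.8, 1.8]
grip_width: 0.0005
```

```bash
python3 -m handwheel '[{"fingers":-1,"x":0.003,"y":0,"z":0,"spin":0},{"fingers":-1,"x":0.006,"y":0,"z":0,"spin":0},{"fingers":-1,"x":0.009,"y":0,"z":0,"spin":0},{"fingers":-1,"x":0.012,"y":0,"z":0,"spin":0},{"fingers":-1,"x":0.015,"y":0,"z":0,"spin":0},{"fingers":-1,"x":0.018,"y":0,"z":0,"spin":0},{"fingers":-1,"x":0.020,"y":0,"z":0,"spin":0},{"fingers":-1,"x":0.022,"y":0,"z":0,"spin":0},{"fingers":-1,"x":0.022,"y":0,"z":0,"spin":0},{"fingers":-1,"x":0.022,"y":0,"z":0,"spin":0}]'
python3 - <<'E'
from h import *
# tray shift along X from pink/red tub centroid in both views, vs start
for n,c in(("scene",(169,168)),("top",(138,217))):
    def cen(p):
        h=cv2.cvtColor(p,cv2.COLOR_RGB2HSV);m=((h[...,0]<8)|(h[...,0]>165))&(h[...,1]>130)&(h[...,2]>90)
        k,l,s,ce=cv2.connectedComponentsWithStats(m.astype(np.uint8));d=np.hypot(*(ce-c).T);d[s[:,4]<150]=99;i=d.argmin();x,y,w,hh=s[i][:4]
        return [x+w,y+hh,x,y],s[i][4]
    a=cen(np.load(n+"0.npz")['p']);p,d=cams.camera(n);b=cen(p);print(n,a,b)
E
```

```text
time_s: 4.2
ee_pos: [0.452, 0.3124, 0.0804]
eef_rot: [-1.571, 0.0, -0.192]
force: [-4.3, 0.9, -0.7]
grip_width: 0.0007
scene ([np.int32(186), np.int32(186), np.int32(152), np.int32(153)], np.int32(833)) ([np.int32(161), np.int32(96), np.int32(133), np.int32(71)], np.int32(521))
top ([np.int32(157), np.int32(235), np.int32(120), np.int32(200)], np.int32(1006)) ([np.int32(159), np.int32(225), np.int32(129), np.int32(190)], np.int32(602))
```

```bash
python3 -m handwheel '[{"fingers":-1,"x":0.002,"y":0,"z":0,"spin":0},{"fingers":-1,"x":0.004,"y":0,"z":0,"spin":0},{"fingers":-1,"x":0.006,"y":0,"z":0,"spin":0},{"fingers":-1,"x":0.007,"y":0,"z":0,"spin":0},{"fingers":-1,"x":0.008,"y":0,"z":0,"spin":0},{"fingers":-1,"x":0.009,"y":0,"z":0,"spin":0},{"fingers":-1,"x":0.010,"y":0,"z":0,"spin":0},{"fingers":-1,"x":0.010,"y":0,"z":0,"spin":0},{"fingers":-1,"x":0.010,"y":0,"z":0,"spin":0},{"fingers":-1,"x":0.010,"y":0,"z":0,"spin":0}]'
```

```text
time_s: 5.3
ee_pos: [0.4618, 0.3105, 0.0805]
eef_rot: [-1.571, 0.0, -0.192]
force: [-5.1, -0.1, 3.0]
grip_width: 0.0005
```

```bash
python3 -m handwheel '[{"fingers":-1,"x":0.001,"y":0,"z":0,"spin":0},{"fingers":-1,"x":0.002,"y":0,"z":0,"spin":0},{"fingers":-1,"x":0.003,"y":0,"z":0,"spin":0},{"fingers":-1,"x":0.004,"y":0,"z":0,"spin":0},{"fingers":-1,"x":0.005,"y":0,"z":0,"spin":0},{"fingers":-1,"x":0.005,"y":0,"z":0,"spin":0},{"fingers":-1,"x":0.005,"y":0,"z":0,"spin":0},{"fingers":-1,"x":0.005,"y":0,"z":0,"spin":0},{"fingers":-1,"x":0.005,"y":0,"z":0,"spin":0},{"fingers":-1,"x":0.005,"y":0,"z":0,"spin":0}]'
```

```text
time_s: 6.3
ee_pos: [0.4659, 0.3097, 0.0805]
eef_rot: [-1.571, 0.002, -0.192]
force: [-11.5, 1.3, 6.3]
grip_width: 0.0
```

```bash
python3 -m handwheel '[{"fingers":-1,"x":0.001,"y":0,"z":0,"spin":0},{"fingers":-1,"x":0.002,"y":0,"z":0,"spin":0},{"fingers":-1,"x":0.003,"y":0,"z":0,"spin":0},{"fingers":-1,"x":0.003,"y":0,"z":0,"spin":0},{"fingers":-1,"x":0.003,"y":0,"z":0,"spin":0},{"fingers":-1,"x":0.003,"y":0,"z":0,"spin":0},{"fingers":-1,"x":0.003,"y":0,"z":0,"spin":0},{"fingers":-1,"x":0.003,"y":0,"z":0,"spin":0},{"fingers":-1,"x":0.003,"y":0,"z":0,"spin":0},{"fingers":-1,"x":0.003,"y":0,"z":0,"spin":0}]'
```

```text
time_s: 7.3
ee_pos: [0.4662, 0.3096, 0.0805]
eef_rot: [-1.573, 0.007, -0.191]
force: [-34.7, 3.6, 19.2]
grip_width: 0.0004
```

The force jumped with no further travel, so the tray is at the rear stop. I'll back off and check the latch.

```bash
python3 -m handwheel '[{"fingers":-1,"x":-0.003,"y":0,"z":0,"spin":0},{"fingers":-1,"x":-0.008,"y":0,"z":0,"spin":0},{"fingers":-1,"x":-0.018,"y":0,"z":0,"spin":0},{"fingers":-1,"x":-0.033,"y":0,"z":0,"spin":0},{"fingers":-1,"x":-0.050,"y":0,"z":0,"spin":0},{"fingers":-1,"x":-0.070,"y":0,"z":0,"spin":0},{"fingers":-1,"x":-0.070,"y":-0.03,"z":0,"spin":0},{"fingers":-1,"x":-0.070,"y":-0.06,"z":0,"spin":0},{"fingers":-1,"x":-0.070,"y":-0.10,"z":0,"spin":0},{"fingers":-1,"x":-0.070,"y":-0.14,"z":0,"spin":0}]'
python3 - <<'E'
from h import *
p,d=cams.camera("top");np.savez("top2.npz",p=p,d=d)
q,e=cams.camera("scene");np.savez("scene2.npz",p=q,d=e)
a=cv2.imread("pics/top0.png")[170:260,95:255];b=p[170:260,95:255,::-1]
cv2.imwrite("pics/t2.png",cv2.resize(np.vstack([a,b]),None,fx=3.3,fy=3.3,interpolation=cv2.INTER_CUBIC))
print(get_obs()['force'],get_obs()['ee_pos'])
E
```

```text
time_s: 8.3
ee_pos: [0.4006, 0.3222, 0.2218]
eef_rot: [-1.571, -0.0, -0.192]
force: [0.1, 0.3, 0.0]
grip_width: 0.0007
[ 0.70662274 -0.28716684  0.20027102] [0.4022801  0.32329825 0.22562047]
```

View pics/t2.png

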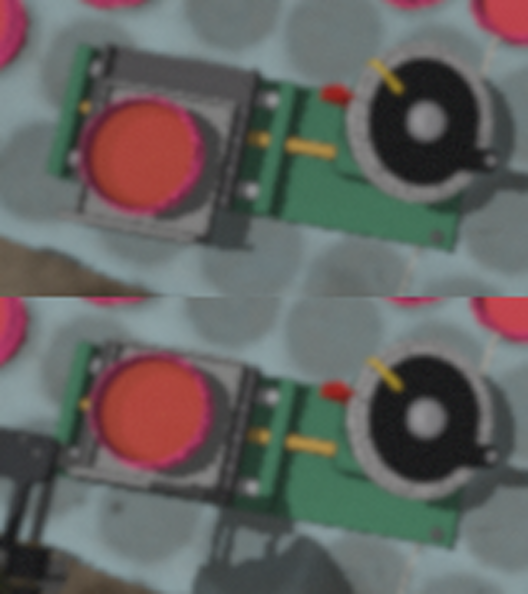

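The lower half shows the tub about 12 px (32 mm) further back with the gripper clear, so the tray is latched. Next I move above the knob with the jaws partly open.

```bash
python3 -m handwheel '[{"fingers":-0.06,"x":0.016,"y":0,"z":-0.03,"spin":0},{"fingers":-0.06,"x":0.032,"y":0,"z":-0.06,"spin":0},{"fingers":-0.06,"x":0.048,"y":0,"z":-0.09,"spin":0},{"fingers":-0.06,"x":0.064,"y":0,"z":-0.12,"spin":0},{"fingers":-0.06,"x":0.08,"y":0,"z":-0.15,"spin":0},{"fingers":-0.06,"x":0.1,"y":0,"z":-0.19,"spin":0},{"fingers":-0.06,"x":0.12,"y":0,"z":-0.23,"spin":0},{"fingers":-0.06,"x":0.143,"y":0,"z":-0.27,"spin":0},{"fingers":-0.06,"x":0.143,"y":0,"z":-0.27,"spin":0},{"fingers":-0.06,"x":0.143,"y":0,"z":-0.27,"spin":0}]' 15
python3 -c "
from h import *
e=np.array([.4912,.0302,.1146])-get_obs()['ee_pos'];print(e@X,e@Y,e@Z,get_obs()['eef_rot'])"
```

```text
time_s: 9.4
ee_pos: [0.4895, 0.0294, 0.2196]
eef_rot: [-1.571, 0.001, -0.194]
force: [-0.8, -0.5, -0.1]
grip_width: 0.044
0.0015127269052014895 0.0011490695761150946 -0.10504798031837285 [-1.57100555e+00  6.55430387e-04 -1.94454327e-01]
```

```bash
python3 -m handwheel '[{"fingers":-0.06,"x":0.0015,"y":0.02,"z":0.001,"spin":0},{"fingers":-0.06,"x":0.0015,"y":0.04,"z":0.001,"spin":0},{"fingers":-0.06,"x":0.0015,"y":0.055,"z":0.001,"spin":0},{"fingers":-0.06,"x":0.0015,"y":0.067,"z":0.001,"spin":0},{"fingers":-0.06,"x":0.0015,"y":0.077,"z":0.001,"spin":0},{"fingers":-0.06,"x":0.0015,"y":0.085,"z":0.001,"spin":0},{"fingers":-0.06,"x":0.0015,"y":0.092,"z":0.001,"spin":0},{"fingers":-0.06,"x":0.0015,"y":0.099,"z":0.001,"spin":0},{"fingers":-0.06,"x":0.0015,"y":0.105,"z":0.001,"spin":0},{"fingers":-0.06,"x":0.0015,"y":0.105,"z":0.001,"spin":0}]'
python3 - <<'E'
from h import *
for n in("scene","top"):
    p,d=cams.camera(n);np.savez(n+"3.npz",p=p,d=d)
    c=p[150:230,185:265] if n=="scene" else p[175:255,180:260]
    cv2.imwrite(f"pics/{n}3.png",cv2.resize(c[:,:,::-1],None,fx=5,fy=5,interpolation=cv2.INTER_CUBIC))
cv2.imwrite("pics/both3.png",np.hstack([cv2.imread("pics/scene3.png"),cv2.imread("pics/top3.png")]))
E
```

```text
time_s: 10.4
ee_pos: [0.4911, 0.0306, 0.1147]
eef_rot: [-1.571, 0.001, -0.192]
force: [0.7, -0.0, 0.1]
grip_width: 0.044
```

View pics/both3.png

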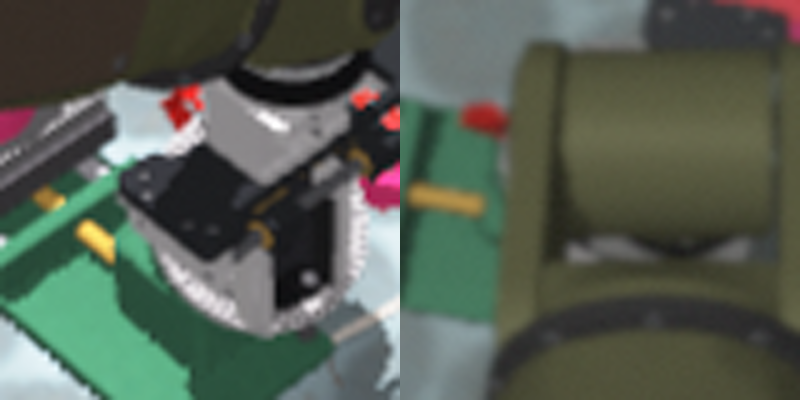

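In the scene view the knob, with its light pin at (308,278), stands between the two fingers, and there is no contact force. I'll close on it.

```bash
python3 -m handwheel '[{"fingers":-0.3,"x":0,"y":0,"z":0,"spin":0},{"fingers":-0.5,"x":0,"y":0,"z":0,"spin":0},{"fingers":-0.6,"x":0,"y":0,"z":0,"spin":0},{"fingers":-0.7,"x":0,"y":0,"z":0,"spin":0},{"fingers":-0.8,"x":0,"y":0,"z":0,"spin":0},{"fingers":-0.8,"x":0,"y":0,"z":0,"spin":0},{"fingers":-0.8,"x":0,"y":0,"z":0,"spin":0},{"fingers":-0.8,"x":0,"y":0,"z":0,"spin":0},{"fingers":-0.8,"x":0,"y":0,"z":0,"spin":0},{"fingers":-0.8,"x":0,"y":0,"z":0,"spin":0}]' 15
python3 - <<'E'
from h import *
wc=np.array([.5212,.077,.1141]);P=get_obs()['ee_pos'];q=P-wc;print("XUA",q@X,q@U,q@A)
# arc: ccw moves, relative tool shifts (x=X, y=-Z, z=Y)
r=.045;t0=np.arcsin(-q@X/r)
print(np.degrees(t0))
for dg in range(0,85,5):
    t=t0-np.radians(dg);dx=-r*np.sin(t)-(-r*np.sin(t0));du=-r*np.cos(t)+r*np.cos(t0)
    print(dg,"x %.4f y %.4f z %.4f"%(dx,-du*.5736,du*.8192))
E
```

```text
time_s: 11.5
ee_pos: [0.4914, 0.0306, 0.1155]
eef_rot: [-1.571, -0.0, -0.192]
force: [0.5, -1.6, 1.9]
grip_width: 0.0198
XUA -0.02043071041310952 -0.04115961316860036 0.030510709610118158
27.001626095128394
0 x 0.0000 y -0.0000 z 0.0000
5 x 0.0036 y 0.0009 z -0.0013
10 x 0.0073 y 0.0017 z -0.0024
15 x 0.0111 y 0.0022 z -0.0032
20 x 0.0149 y 0.0026 z -0.0037
25 x 0.0189 y 0.0028 z -0.0040
30 x 0.0228 y 0.0028 z -0.0040
35 x 0.0267 y 0.0026 z -0.0037
40 x 0.0306 y 0.0022 z -0.0031
45 x 0.0343 y 0.0016 z -0.0022
50 x 0.0380 y 0.0008 z -0.0011
55 x 0.0416 y -0.0002 z 0.0003
60 x 0.0449 y -0.0014 z 0.0019
65 x 0.0481 y -0.0027 z 0.0038
70 x 0.0511 y -0.0041 z 0.0059
75 x 0.0539 y -0.0057 z 0.0082
80 x 0.0564 y -0.0075 z 0.0107
```

```bash
python3 -m handwheel '[{"fingers":-0.8,"x":0.0018,"y":0.0005,"z":-0.0007,"spin":0},{"fingers":-0.8,"x":0.0036,"y":0.0009,"z":-0.0013,"spin":0},{"fingers":-0.8,"x":0.0073,"y":0.0017,"z":-0.0024,"spin":0},{"fingers":-0.8,"x":0.0111,"y":0.0022,"z":-0.0032,"spin":0},{"fingers":-0.8,"x":0.0130,"y":0.0024,"z":-0.0035,"spin":0},{"fingers":-0.8,"x":0.0149,"y":0.0026,"z":-0.0037,"spin":0},{"fingers":-0.8,"x":0.0170,"y":0.0027,"z":-0.0039,"spin":0},{"fingers":-0.8,"x":0.0189,"y":0.0028,"z":-0.0040,"spin":0},{"fingers":-0.8,"x":0.0209,"y":0.0028,"z":-0.0040,"spin":0},{"fingers":-0.8,"x":0.0228,"y":0.0028,"z":-0.0040,"spin":0}]' 20
```

```text
time_s: 12.5
ee_pos: [0.5123, 0.0223, 0.1123]
eef_rot: [-1.571, 0.002, -0.192]
force: [-7.5, -0.6, 4.6]
grip_width: 0.0196
```

```bash
python3 -m handwheel '[{"fingers":-0.8,"x":0.0020,"y":-0.0001,"z":0.0001,"spin":0},{"fingers":-0.8,"x":0.0039,"y":-0.0002,"z":0.0003,"spin":0},{"fingers":-0.8,"x":0.0078,"y":-0.0006,"z":0.0009,"spin":0},{"fingers":-0.8,"x":0.0115,"y":-0.0012,"z":0.0018,"spin":0},{"fingers":-0.8,"x":0.0152,"y":-0.0020,"z":0.0029,"spin":0},{"fingers":-0.8,"x":0.0170,"y":-0.0025,"z":0.0036,"spin":0},{"fingers":-0.8,"x":0.0188,"y":-0.0030,"z":0.0043,"spin":0},{"fingers":-0.8,"x":0.0205,"y":-0.0036,"z":0.0051,"spin":0},{"fingers":-0.8,"x":0.0221,"y":-0.0042,"z":0.0059,"spin":0},{"fingers":-0.8,"x":0.0234,"y":-0.0047,"z":0.0067,"spin":0}]'
python3 - <<'E'
from h import *
np.set_printoptions(precision=2,suppress=True)
wc=np.array([.5212,.077,.1141]);q=get_obs()['ee_pos']-wc;print("XUA",q@X*1e3,q@U*1e3,q@A*1e3,"knob ang",np.degrees(np.arctan2(-q@X,-q@U)))
for n in("scene","top"):
    p,d=cams.camera(n);np.savez(n+"4.npz",p=p,d=d)
    c=p[140:230,185:275] if n=="scene" else p[175:265,170:260]
    cv2.imwrite(f"pics/{n}4.png",cv2.resize(c[:,:,::-1],None,fx=4.4,fy=4.4,interpolation=cv2.INTER_CUBIC))
cv2.imwrite("pics/both4.png",np.hstack([cv2.imread("pics/scene4.png"),cv2.imread("pics/top4.png")]))
E
```

```text
time_s: 13.5
ee_pos: [0.5365, 0.0238, 0.1167]
eef_rot: [-1.572, 0.003, -0.192]
force: [-5.7, -7.2, 0.5]
grip_width: 0.0198
XUA 25.172552513574324 -38.85648915730984 30.408159992630967 knob ang -32.936536177144376
```

View pics/both4.png

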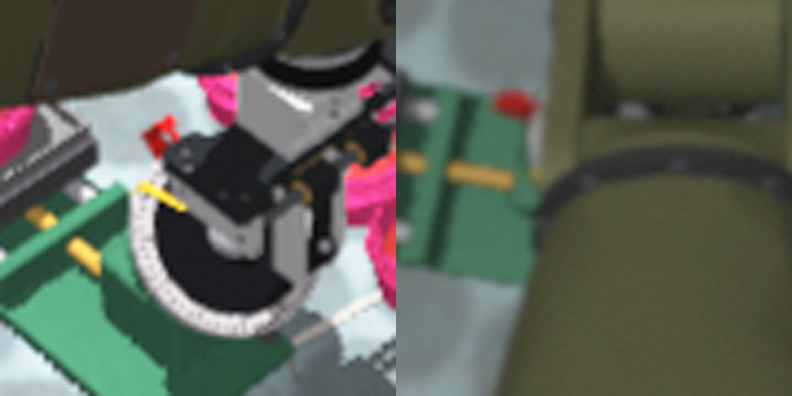

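In the scene view the yellow line, (138,186)–(183,208), is now well counter-clockwise of the red pointer at (160,135). I'll measure the angles and draw the pointer enlarged for its tip.

```bash
python3 - <<'E'
from h import *
np.set_printoptions(precision=1,suppress=True)
wc=np.array([.5212,.077,.1141])
def rep(n,f,kind,box):
    p=np.load(f)['p'];uv=blob(p,n,kind,box);D=dial(n,uv,wc);r=np.hypot(*D.T);an=np.degrees(np.arctan2(*D.T))
    # line fit
    print(n,f,kind,len(uv),"r %.0f-%.0f"%(r.min(),r.max()),"ang %.1f"%an.mean(),"by r:",[(round(r[k].mean()),round(an[k].mean(),1),k.sum()) for lo in range(30,90,8) for k in [(r>=lo)&(r<lo+8)] if k.any()])
for f in("0","2"):
  for n in("scene","top"):
    rep(n,n+f+".npz",'red',BOX[n]['red']);rep(n,n+f+".npz",'yel',BOX[n]['yel'])
rep("scene","scene4.npz",'red',BOX['scene']['red']);rep("scene","scene4.npz",'yel',(213,228,180,190))
# check the dial centre: zero-parallax test, rim points projected
for n in("scene","top"):
    t=np.radians(np.arange(0,360,90));P=wc+.064*(np.sin(t)[:,None]*X+np.cos(t)[:,None]*U);print(n,proj(n,P).tolist())
    p=np.load(n+"2.npz")['p'].copy()
    t=np.radians(np.arange(0,360,3));im=p.copy();s=6
    x0,y0=(205,150) if n=="scene" else (180,178)
    c=cv2.resize(im[y0:y0+66,x0:x0+66,::-1],None,fx=s,fy=s,interpolation=cv2.INTER_CUBIC)
    for rr,col in((.064,(255,0,0)),):
        for u,v in proj(n,wc+rr*(np.sin(t)[:,None]*X+np.cos(t)[:,None]*U)):cv2.circle(c,(int((u-x0+.5)*s),int((v-y0+.5)*s)),1,col,-1)
    cv2.imwrite(f"pics/ov_{n}.png",c)
cv2.imwrite("pics/ov.png",np.hstack([cv2.imread("pics/ov_scene.png"),cv2.imread("pics/ov_top.png")]))
E
```

```text
scene scene0.npz red 27 r 62-76 ang -1.1 by r: [(62, np.float64(-6.6), np.int64(1)), (66, np.float64(-2.6), np.int64(14)), (73, np.float64(1.1), np.int64(12))]
scene scene0.npz yel 27 r 32-60 ang 38.3 by r: [(34, np.float64(38.5), np.int64(8)), (42, np.float64(39.0), np.int64(8)), (49, np.float64(38.3), np.int64(6)), (57, np.float64(36.9), np.int64(5))]
top top0.npz red 23 r 66-83 ang 2.4 by r: [(68, np.float64(2.6), np.int64(6)), (74, np.float64(2.5), np.int64(11)), (81, np.float64(1.8), np.int64(6))]
top top0.npz yel 28 r 28-58 ang 40.6 by r: [(34, np.float64(42.2), np.int64(11)), (42, np.float64(40.5), np.int64(8)), (50, np.float64(38.6), np.int64(4)), (56, np.float64(37.0), np.int64(3))]
scene scene2.npz red 27 r 62-76 ang -1.1 by r: [(62, np.float64(-6.6), np.int64(1)), (66, np.float64(-2.6), np.int64(14)), (73, np.float64(1.1), np.int64(12))]
scene scene2.npz yel 26 r 32-60 ang 37.4 by r: [(34, np.float64(38.5), np.int64(8)), (42, np.float64(36.8), np.int64(9)), (49, np.float64(37.1), np.int64(4)), (57, np.float64(36.9), np.int64(5))]
top top2.npz red 22 r 66-83 ang 2.5 by r: [
[... 304 characters left out ...]
ene scene4.npz red 26 r 62-76 ang -1.1 by r: [(62, np.float64(-6.6), np.int64(1)), (66, np.float64(-2.8), np.int64(13)), (73, np.float64(1.1), np.int64(12))]
scene scene4.npz yel 23 r 30-61 ang -31.8 by r: [(33, np.float64(-32.8), np.int64(6)), (43, np.float64(-31.7), np.int64(8)), (50, np.float64(-30.6), np.int64(5)), (57, np.float64(-32.0), np.int64(4))]
scene [[222.35666123294544, 171.8459606635372], [252.53071943226692, 179.2902031402092], [249.21087617698083, 210.58132838532862], [218.3110479063286, 203.77768825773578]]
top [[199.4651567904313, 200.49310032825474], [225.70754653628612, 182.57671780957025], [241.138446491569, 211.38242105857063], [216.33288815353535, 230.22767864059023]]
```

View pics/ov.png

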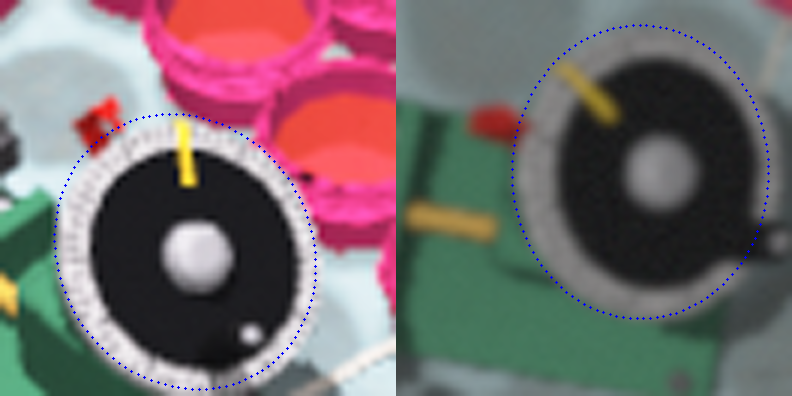

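The fit is good and the line is clearly more than 14° past the pointer. Next I come back clockwise about 15°, short of the pointer, release, rise and measure.

```bash
python3 -m handwheel '[{"fingers":-0.8,"x":-0.0020,"y":0.0007,"z":-0.0010,"spin":0},{"fingers":-0.8,"x":-0.0040,"y":0.0013,"z":-0.0019,"spin":0},{"fingers":-0.8,"x":-0.0060,"y":0.0018,"z":-0.0027,"spin":0},{"fingers":-0.8,"x":-0.0080,"y":0.0023,"z":-0.0034,"spin":0},{"fingers":-0.8,"x":-0.0100,"y":0.0028,"z":-0.0041,"spin":0},{"fingers":-0.8,"x":-0.0113,"y":0.0031,"z":-0.0045,"spin":0},{"fingers":-0.8,"x":-0.0113,"y":0.0031,"z":-0.0045,"spin":0},{"fingers":-0.3,"x":-0.0113,"y":0.0031,"z":-0.0045,"spin":0},{"fingers":-0.06,"x":-0.0113,"y":0.0031,"z":-0.0045,"spin":0},{"fingers":-0.06,"x":-0.0113,"y":0.0031,"z":-0.0045,"spin":0}]'
python3 - <<'E'
from h import *
wc=np.array([.5212,.077,.1141]);q=get_obs()['ee_pos']-wc;print("XUA",q@X*1e3,q@U*1e3,q@A*1e3)
p,d=cams.camera("scene");np.savez("scene5.npz",p=p,d=d)
uv=blob(p,"scene","yel",(212,240,165,192));D=dial("scene",uv,wc);print(len(uv),uv.min(0),uv.max(0),np.degrees(np.arctan2(D[:,0].mean(),D[:,1].mean())))
for n in("scene","top"): 
    u=blob(np.load(n+"2.npz")['p'],n,"red",BOX[n]['red']);print(n,u.mean(0),u.min(0),u.max(0))
a=blob(np.load("scene2.npz")['p'],"scene","red",BOX["scene"]["red"]).mean(0);b=blob(np.load("top2.npz")['p'],"top","red",BOX["top"]["red"]).mean(0)
P,e=tri(a,b);q=P-wc;print("red centroid XUA",q@X,q@U,q@A,e,np.degrees(np.arctan2(q@X,q@U)))
a=blob(np.load("scene2.npz")['p'],"scene","yel",BOX["scene"]["yel"]).mean(0);b=blob(np.load("top2.npz")['p'],"top","yel",BOX["top"]["yel"]).mean(0)
P,e=tri(a,b);q=P-wc;print("yel centroid XUA",q@X,q@U,q@A,e,np.degrees(np.arctan2(q@X,q@U)))
E
```

```text
time_s: 14.6
ee_pos: [0.5251, 0.0224, 0.1141]
eef_rot: [-1.571, 0.0, -0.192]
force: [0.7, -0.5, 0.6]
grip_width: 0.0402
XUA 14.22984314402304 -43.27137885912746 30.323776460833415
1 [219 178] [219 178] -18.84912424632893
scene [221.         170.59259259] [218 167] [224 174]
top [196.40909091 198.40909091] [193 197] [199 200]
red centroid XUA 0.004298697321889195 0.06892447063554327 -0.010237572351904159 0.0007102974432157654 3.568813895491349
yel centroid XUA 0.025323206018666906 0.03442925278500009 0.0028431558228752896 0.000994092856786447 36.335011609449644
```

```bash
python3 -m handwheel '[{"fingers":-0.06,"x":0,"y":-0.03,"z":0,"spin":0},{"fingers":-0.06,"x":0,"y":-0.06,"z":0,"spin":0},{"fingers":-0.06,"x":0,"y":-0.10,"z":0,"spin":0},{"fingers":-0.06,"x":-0.04,"y":-0.10,"z":0.03,"spin":0},{"fingers":-0.06,"x":-0.08,"y":-0.10,"z":0.06,"spin":0},{"fingers":-0.06,"x":-0.11,"y":-0.10,"z":0.10,"spin":0},{"fingers":-0.06,"x":-0.14,"y":-0.10,"z":0.14,"spin":0},{"fingers":-0.06,"x":-0.14,"y":-0.10,"z":0.18,"spin":0},{"fingers":-0.06,"x":-0.14,"y":-0.10,"z":0.22,"spin":0},{"fingers":-0.06,"x":-0.14,"y":-0.10,"z":0.22,"spin":0}]'
cat > m.py <<'E'
from h import *
import sys
k=sys.argv[1];wc=np.array([.5212,.077,.1141])+.0028*A;c={}
for n in("scene","top"):
    p,d=cams.camera(n);np.savez(n+k+".npz",p=p,d=d)
    b={'scene':(213,232,168,190),'top':(194,216,188,216)}[n]
    uv=blob(p,n,"yel",b);D=dial(n,uv,wc);r=np.hypot(*D.T);a=np.degrees(np.arctan2(*D.T));c[n]=uv.mean(0)
    v=blob(p,n,"red",BOX[n]["red"]);c[n+'r']=v.mean(0)
    print(n,len(uv),uv.min(0),uv.max(0),"r %.0f-%.0f"%(r.min(),r.max()),"ang %.1f"%a.mean(),"red",v.mean(0),len(v))
    x0,y0,w={'scene':(200,150,66),'top':(180,178,66)}[n]
    cv2.imwrite(f"pics/m_{n}.png",cv2.resize(p[y0:y0+w,x0:x0+w,::-1],None,fx=6,fy=6,interpolation=cv2.INTER_CUBIC))
cv2.imwrite(f"pics/m{k}.png",np.hstack([cv2.imread("pics/m_scene.png"),cv2.imread("pics/m_top.png")]))
for s in('','r'):
    P,e=tri(c['scene'+s],c['top'+s]);q=P-wc;print(s,"XUA",(q@np.c_[X,U,A]*1e3).round(1),"gap",e,"ang",np.degrees(np.arctan2(q@X,q@U)).round(1))
print(get_obs()['ee_pos'],get_obs()['time_s'])
E
python3 m.py 6
```

```text
time_s: 15.65
ee_pos: [0.4297, 0.2683, 0.2139]
eef_rot: [-1.57, 0.0, -0.189]
force: [-0.2, 0.6, 0.2]
grip_width: 0.0439
scene 27 [219 178] [228 185] r 28-59 ang -17.8 red [221.         170.59259259] 27
top 35 [194 206] [212 215] r 28-82 ang -19.3 red [196.40909091 198.40909091] 22
 XUA [-13.8  40.4  -1.6] gap 0.00419686447757424 ang -18.8
r XUA [  4.3  68.9 -13. ] gap 0.0007102974432157654 ang 3.6
[0.42952779 0.26521776 0.21380415] 15.75
```

View pics/m6.png

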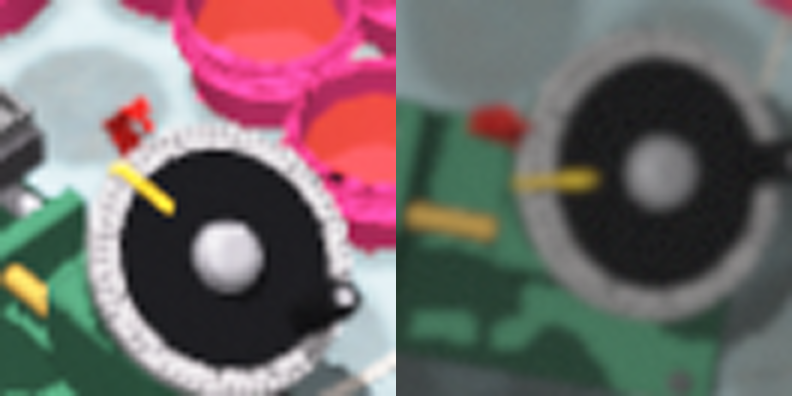

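In both views the yellow line, scene (117,167)–(172,210) and top (515,183)–(598,179), is still counter-clockwise of the red pointer. The pointer is at scene (130,125) with its tip at top (525,130). I'll cross-check the angles with the knob pin.

```bash
python3 - <<'E'
from h import *
np.set_printoptions(precision=1,suppress=True)
wc=np.array([.5212,.077,.1141])+.0028*A
f=lambda x0,y0,u,v:[(u+.5)/6-.5+x0,(v+.5)/6-.5+y0]
for nm,n,uv in(("knob0","scene",f(205,150,250,333)),("knob0","top",f(180,178,780-396,241)),("knob6","scene",f(200,150,343,297)),):
    D=dial(n,[uv],wc+.045*A)[0];print(nm,n,D,"ang",np.degrees(np.arctan2(-D[0],-D[1])))
for nm,n,uv in(("yo0","scene",f(205,150,181,123)),("yi0","scene",f(205,150,190,185)),("yo0","top",f(180,178,563-396,65)),("yi0","top",f(180,178,615-396,118)),("yo6","scene",f(200,150,115,166)),("yi6","scene",f(200,150,173,211)),("yo6","top",f(180,178,515-396,184)),("yi6","top",f(180,178,598-396,179)),("redtip","top",f(180,178,526-396,130))):
    D=dial(n,[uv],wc)[0];print(nm,n,D,"r",np.hypot(*D),"ang",np.degrees(np.arctan2(*D)))
# hub centre seen
for n,uv in(("scene",f(200,150,227,254)),("top",f(180,178,661-396,171))):print("hub",n,dial(n,[uv],wc+.012*A)[0])
# predicted images of tip for pointer angles
for n,x0,y0,o in(("scene",200,150,0),("top",180,178,396)):
    for g in(0,3,6):
        t=np.radians(g);P=[wc+r*(np.sin(t)*X+np.cos(t)*U)+h*A for r,h in((.066,0),(.066,.005),(.082,.005))]
        print(n,g,[((u-x0+.5)*6+o,(v-y0+.5)*6) for u,v in proj(n,P).round(2)])
E
```

```text
knob0 scene [-22.2 -43.6] ang 26.98342715271172
knob0 top [-20.9 -44.8] ang 24.95988675094918
knob6 scene [ 13.6 -47.5] ang -15.917485958444763
yo0 scene [32.9 48.9] r 58.97952411053265 ang 33.9297314649457
yi0 scene [18.6 23.4] r 29.883928292310657 ang 38.38505043395002
yo0 top [34.9 50.4] r 61.29213942967908 ang 34.664667660976065
yi0 top [18.8 21. ] r 28.202801697425006 ang 41.74800849959221
yo6 scene [-19.6  57.4] r 60.636795139178766 ang -18.875531678572973
yi6 scene [-8.6 26. ] r 27.37210693895953 ang -18.281450306924384
yo6 top [-19.4  61.1] r 64.14072509312808 ang -17.622390731130057
yi6 top [-8.7 23.3] r 24.89798887676953 ang -20.516323662527235
redtip top [ 3.8 61.2] r 61.32071157265651 ang 3.575568859476728
hub scene [-4.7 -3.5]
hub top [-0.1  0.5]
scene 0 [(np.float64(136.86), np.float64(128.76000000000005)), (np.float64(140.94000000000005), np.float64(125.69999999999993)), (np.float64(120.59999999999997), np.float64(96.36000000000001))]
scene 3 [(np.float64(142.62000000000006), np.float64(125.09999999999997)), (np.float64(146.69999999999993), np.float64(122.04000000000002)), (np.float64(127.80000000000007), np.float64(91.86000000000001))]
scene 6 [(np.float64(148.62000000000006), np.float64(121.80000000000007)), (np.float64(152.69999999999993), np.float64(118.73999999999995)), (np.float64(135.30000000000007), np.float64(87.77999999999997))]
top 0 [(np.float64(514.56), np.float64(136.68)), (np.float64(519.9000000000001), np.float64(136.44000000000005)), (np.float64(485.64), np.float64(127.44000000000005))]
top 3 [(np.float64(516.42), np.float64(128.76000000000005)), (np.float64(521.76), np.float64(128.40000000000003)), (np.float64(487.9800000000001), np.float64(117.41999999999996))]
top 6 [(np.float64(518.64), np.float64(120.90000000000003)), (np.float64(523.98), np.float64(120.54000000000002)), (np.float64(490.80000000000007), np.float64(107.58000000000004))]
```

```bash
python3 -m handwheel '[{"fingers":-0.06,"x":0.03,"y":0,"z":-0.05,"spin":0},{"fingers":-0.06,"x":0.06,"y":0,"z":-0.09,"spin":0},{"fingers":-0.06,"x":0.09,"y":0,"z":-0.13,"spin":0},{"fingers":-0.06,"x":0.12,"y":0,"z":-0.17,"spin":0},{"fingers":-0.06,"x":0.14,"y":0,"z":-0.22,"spin":0},{"fingers":-0.06,"x":0.14,"y":0,"z":-0.22,"spin":0},{"fingers":-0.06,"x":0.14,"y":0.03,"z":-0.22,"spin":0},{"fingers":-0.06,"x":0.14,"y":0.06,"z":-0.22,"spin":0},{"fingers":-0.06,"x":0.14,"y":0.08,"z":-0.22,"spin":0},{"fingers":-0.06,"x":0.14,"y":0.10,"z":-0.22,"spin":0}]' && python3 -m handwheel '[{"fingers":-0.4,"x":0,"y":0,"z":0,"spin":0},{"fingers":-0.55,"x":0,"y":0,"z":0,"spin":0},{"fingers":-0.7,"x":0,"y":0,"z":0,"spin":0},{"fingers":-0.8,"x":0,"y":0,"z":0,"spin":0},{"fingers":-0.8,"x":0,"y":0,"z":0,"spin":0},{"fingers":-0.8,"x":-0.0025,"y":0.0004,"z":-0.0006,"spin":0},{"fingers":-0.8,"x":-0.005,"y":0.0007,"z":-0.0010,"spin":0},{"fingers":-0.8,"x":-0.0075,"y":0.0010,"z":-0.0014,"spin":0},{"fingers":-0.8,"x":-0.0105,"y":0.0012,"z":-0.0018,"spin":0},{"fingers":-0.8,"x":-0.0105,"y":0.0012,"z":-0.0018,"spin":0}]' 20
python3 - <<'E'
from h import *
wc=np.array([.5212,.077,.1141]);q=get_obs()['ee_pos']-wc;print("XUA",q@X*1e3,q@U*1e3,q@A*1e3)
E
```

```text
time_s: 16.75
ee_pos: [0.5245, 0.0217, 0.1134]
eef_rot: [-1.571, 0.0, -0.193]
force: [-0.4, 0.1, 0.3]
grip_width: 0.0443
time_s: 17.75
ee_pos: [0.5152, 0.0222, 0.1139]
eef_rot: [-1.571, -0.002, -0.192]
force: [3.2, -2.5, 4.5]
grip_width: 0.0194
XUA 4.525446515432996 -45.06853646940674 31.36149130766131
```

```bash
python3 -m handwheel '[{"fingers":-0.4,"x":0,"y":0,"z":0,"spin":0},{"fingers":-0.06,"x":0,"y":0,"z":0,"spin":0},{"fingers":-0.06,"x":0,"y":-0.03,"z":0,"spin":0},{"fingers":-0.06,"x":0,"y":-0.06,"z":0,"spin":0},{"fingers":-0.06,"x":0,"y":-0.10,"z":0,"spin":0},{"fingers":-0.06,"x":-0.04,"y":-0.10,"z":0.04,"spin":0},{"fingers":-0.06,"x":-0.08,"y":-0.10,"z":0.08,"spin":0},{"fingers":-0.06,"x":-0.11,"y":-0.10,"z":0.12,"spin":0},{"fingers":-0.06,"x":-0.14,"y":-0.10,"z":0.17,"spin":0},{"fingers":-0.06,"x":-0.14,"y":-0.10,"z":0.22,"spin":0}]'
python3 m.py 7
```

```text
time_s: 18.75
ee_pos: [0.4166, 0.2478, 0.2133]
eef_rot: [-1.571, 0.0, -0.192]
force: [1.6, -1.3, 0.2]
grip_width: 0.044
scene 26 [223 174] [230 183] r 27-58 ang -2.5 red [221.         170.59259259] 27
top 36 [194 201] [213 215] r 26-82 ang -5.0 red [196.42857143 198.33333333] 21
 XUA [-3.5 42.7 -1.2] gap 0.0050438217513528545 ang -4.7
r XUA [  4.5  68.9 -13.2] gap 0.0008649579295466068 ang 3.7
[0.41742741 0.25048672 0.21273304] 18.85
```

View pics/m7.png

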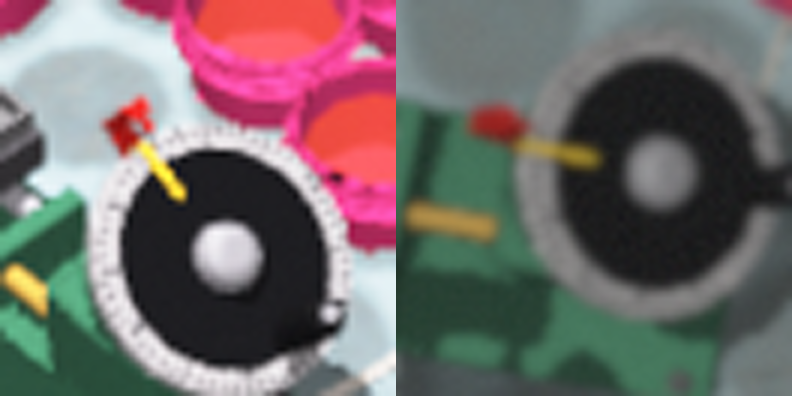

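Now the line, scene (140,145)–(184,198) and top (517,146)–(598,159), is slightly counter-clockwise of the pointer. In the top view its extension passes about 16 px below the red tip. I'll refine that with a clean mask.

```bash
cat > r.py <<'E'
from h import *
import sys
wc=np.array([.5212,.077,.1141])+.0028*A
for k in sys.argv[1:]:
    c={}
    for n,b in(("scene",(213,240,168,190)),("top",(199,218,186,212))):
        p=np.load(n+k+".npz")['p']
        for kind,bb in(("yel",b),("red",BOX[n]["red"])):
            uv=blob(p,n,kind,bb)
            if kind=="yel":
                l,s,cc=cv2.connectedComponentsWithStats(cv2.UMat(np.zeros((1,1),np.uint8)).get())[1:4]
                r=np.hypot(*dial(n,uv,wc).T);uv=uv[(r<62)]
            D=dial(n,uv,wc);c[n+kind]=uv.mean(0)
            print(k,n,kind,len(uv),"centroid X,U",D.mean(0).round(1),"ang %.1f"%np.degrees(np.arctan2(*D.mean(0))),end="  ")
    print()
    for kind in("yel","red"):
        P,e=tri(c["scene"+kind],c["top"+kind]);q=P-wc;print("   tri",kind,(q@np.c_[X,U,A]*1e3).round(1),"gap %.1f"%(e*1e3),"ang %.1f"%np.degrees(np.arctan2(q@X,q@U)))
E
sed -i '/connectedComponents/d' r.py; python3 r.py 2 6 7
```

```text
2 scene yel 26 centroid X,U [24.9 34.7] ang 35.6  2 scene red 27 centroid X,U [-2.6 68.8] ang -2.2  2 top yel 30 centroid X,U [25.7 34. ] ang 37.1  2 top red 22 centroid X,U [ 2.8 74.7] ang 2.1  
   tri yel [25.3 34.4  0. ] gap 1.0 ang 36.3
   tri red [  4.3  68.9 -13. ] gap 0.7 ang 3.6
6 scene yel 27 centroid X,U [-12.6  39.2] ang -17.8  6 scene red 27 centroid X,U [-2.6 68.8] ang -2.2  6 top yel 30 centroid X,U [-12.5  38.3] ang -18.1  6 top red 22 centroid X,U [ 2.8 74.7] ang 2.1  
   tri yel [-12.9  39.1   1. ] gap 0.6 ang -18.2
   tri red [  4.3  68.9 -13. ] gap 0.7 ang 3.6
7 scene yel 26 centroid X,U [-1.8 41.3] ang -2.5  7 scene red 27 centroid X,U [-2.6 68.8] ang -2.2  7 top yel 31 centroid X,U [-1.5 41.2] ang -2.1  7 top red 21 centroid X,U [ 3.  74.7] ang 2.3  
   tri yel [-1.6 41.2 -0.2] gap 0.3 ang -2.2
   tri red [  4.5  68.9 -13.2] gap 0.9 ang 3.7
```

```bash
python3 - <<'E'
from h import *
np.set_printoptions(precision=1,suppress=True,linewidth=150)
wc=np.array([.5212,.077,.1141])+.0028*A
for n in("scene","top"):
  L=[]
  for k in("0","2","7"):
    z=np.load(n+k+".npz");uv=blob(z['p'],n,'red',BOX[n]['red']);d=z['d'][uv[:,1],uv[:,0]]
    o,r=ray(n,uv);q=(o+r*d[:,None]-wc)@np.c_[X,U,A]*1e3;L.append(np.c_[uv,q,z['p'][uv[:,1],uv[:,0]]])
  q=np.mean(L[0:2],0) if len(L[0])==len(L[1]) else L[0];print(n);print(q[np.argsort(-q[:,4])])
E
```

```text
scene
[[222.  169.   -1.3  70.7   7.5 229.   60.5  58. ]
 [223.  167.    5.2  73.7   6.6 242.   40.   36.5]
 [221.  169.   -3.   72.2   6.1 179.   43.   40.5]
 [223.  169.    2.   69.2   6.1 223.5  48.5  46.5]
 [221.  168.   -0.1  74.5   3.9 232.5  37.   33. ]
 [224.  171.    2.3  63.3   3.6 207.5  64.   62.5]
 [224.  170.    4.3  65.5   3.1 229.5  59.   58. ]
 [222.  167.    4.5  75.3   3.  233.   76.5  74. ]
 [223.  168.    5.8  71.5   2.  237.   43.5  40.5]
 [222.  168.    3.3  73.1   2.  240.   40.5  36. ]
 [220.  169.   -1.7  73.9  -1.3 130.5  20.5  18.5]
 [220.  170.   -1.2  71.8  -5.8 130.5  20.5  19. ]
 [219.  170.    0.2  73.5 -13.4 136.   21.   19. ]
 [218.  170.   -2.   75.1 -14.2 141.5  37.5  37. ]
 [219.  173.   -3.8  66.8 -15.9 181.5  50.5  50. ]
 [219.  171.   -0.2  71.3 -16.1 134.5  21.5  20. ]
 [220.  171.    3.2  69.8 -18.  144.5  22.5  21. ]
 [220.  174.   -1.6  63.1 -18.7 154.5  23.5  22. ]
 [221.  173.    3.2  63.8 -19.8 156.   24.   23. ]
 [221.  172.    5.2  66.1 -20.3 154.5  23.   21. ]
 [222.  173.    6.1  62.3 -20.5 156.   32.5  30.5]
 [221.  174.    2.   61
[... 945 characters left out ...]
  200.    -1.1   73.5    2.7  113.    37.    31. ]
 [ 196.   198.     3.3   76.6    1.2  145.    33.    29. ]
 [ 199.   198.     5.3   68.4    0.9  139.    42.    41. ]
 [ 196.   200.    -1.2   74.1   -1.7  112.    44.    37. ]
 [ 195.   198.     3.5   76.7   -4.4  144.    35.    33. ]
 [ 194.   199.     0.4   78.7   -4.4  130.    40.    35. ]
 [ 195.   197.     5.9   77.2   -4.5  144.    39.    37. ]
 [ 194.   198.     3.4   77.6   -8.2  143.    39.    36. ]
 [ 194.   197.     6.1   77.2  -10.2  139.    40.    39. ]
 [ 193.   199.     1.    77.3  -13.5  126.    52.    41. ]
 [ 193.   198.     3.5   77.8  -13.6  136.    51.    43. ]
 [ 199.   200.     3.3   57.3  -20.3  104.    32.    31. ]]
```

The yellow line measures about -2° and the pointer about +2.4°. The line needs roughly 4.5° more clockwise, which is 3.6 mm at the knob.

```bash
python3 -m handwheel '[{"fingers":-0.06,"x":0.03,"y":0,"z":-0.05,"spin":0},{"fingers":-0.06,"x":0.06,"y":0,"z":-0.09,"spin":0},{"fingers":-0.06,"x":0.09,"y":0,"z":-0.13,"spin":0},{"fingers":-0.06,"x":0.12,"y":0,"z":-0.17,"spin":0},{"fingers":-0.06,"x":0.14,"y":0,"z":-0.22,"spin":0},{"fingers":-0.06,"x":0.14,"y":0,"z":-0.22,"spin":0},{"fingers":-0.06,"x":0.14,"y":0.03,"z":-0.22,"spin":0},{"fingers":-0.06,"x":0.14,"y":0.06,"z":-0.22,"spin":0},{"fingers":-0.06,"x":0.14,"y":0.08,"z":-0.22,"spin":0},{"fingers":-0.06,"x":0.14,"y":0.10,"z":-0.22,"spin":0}]' && python3 -m handwheel '[{"fingers":-0.4,"x":0,"y":0,"z":0,"spin":0},{"fingers":-0.55,"x":0,"y":0,"z":0,"spin":0},{"fingers":-0.7,"x":0,"y":0,"z":0,"spin":0},{"fingers":-0.8,"x":0,"y":0,"z":0,"spin":0},{"fingers":-0.8,"x":0,"y":0,"z":0,"spin":0},{"fingers":-0.8,"x":-0.001,"y":0,"z":0,"spin":0},{"fingers":-0.8,"x":-0.002,"y":0,"z":0,"spin":0},{"fingers":-0.8,"x":-0.003,"y":0,"z":0,"spin":0},{"fingers":-0.8,"x":-0.0036,"y":0,"z":0,"spin":0},{"fingers":-0.8,"x":-0.0036,"y":0,"z":0,"spin":0}]' 20 && python3 -m handwheel '[{"fingers":-0.4,"x":-0.0003,"y":0,"z":0,"spin":0},{"fingers":-0.06,"x":0,"y":0,"z":0,"spin":0},{"fingers":-0.06,"x":0,"y":-0.03,"z":0,"spin":0},{"fingers":-0.06,"x":0,"y":-0.06,"z":0,"spin":0},{"fingers":-0.06,"x":0,"y":-0.10,"z":0,"spin":0},{"fingers":-0.06,"x":-0.04,"y":-0.10,"z":0.04,"spin":0},{"fingers":-0.06,"x":-0.08,"y":-0.10,"z":0.08,"spin":0},{"fingers":-0.06,"x":-0.11,"y":-0.10,"z":0.12,"spin":0},{"fingers":-0.06,"x":-0.14,"y":-0.10,"z":0.17,"spin":0},{"fingers":-0.06,"x":-0.14,"y":-0.10,"z":0.22,"spin":0}]'
python3 m.py 8; python3 r.py 8
```

```text
time_s: 19.85
ee_pos: [0.5134, 0.0037, 0.1117]
eef_rot: [-1.571, 0.002, -0.192]
force: [-0.0, 0.2, 0.7]
grip_width: 0.0441
time_s: 20.85
ee_pos: [0.5113, 0.004, 0.1136]
eef_rot: [-1.571, -0.002, -0.193]
force: [5.2, -4.0, 3.5]
grip_width: 0.0179
time_s: 21.85
ee_pos: [0.4125, 0.2296, 0.2133]
eef_rot: [-1.571, 0.0, -0.192]
force: [0.7, -0.7, 0.7]
grip_width: 0.0442
scene 26 [223 174] [230 183] r 27-58 ang -2.5 red [220.96153846 170.73076923] 26
top 36 [194 201] [213 215] r 26-82 ang -5.0 red [196.42857143 198.33333333] 21
 XUA [-3.5 42.7 -1.2] gap 0.0050438217513528545 ang -4.7
r XUA [  4.5  68.6 -13.9] gap 0.0009736189842968518 ang 3.8
[0.41339276 0.23230688 0.21276037] 21.95
8 scene yel 26 centroid X,U [-1.8 41.3] ang -2.5  8 scene red 26 centroid X,U [-3.  68.6] ang -2.5  8 top yel 31 centroid X,U [-1.5 41.2] ang -2.1  8 top red 21 centroid X,U [ 3.  74.7] ang 2.3  
   tri yel [-1.6 41.2 -0.2] gap 0.3 ang -2.2
   tri red [  4.5  68.6 -13.9] gap 1.0 ang 3.8
```

View pics/m8.png

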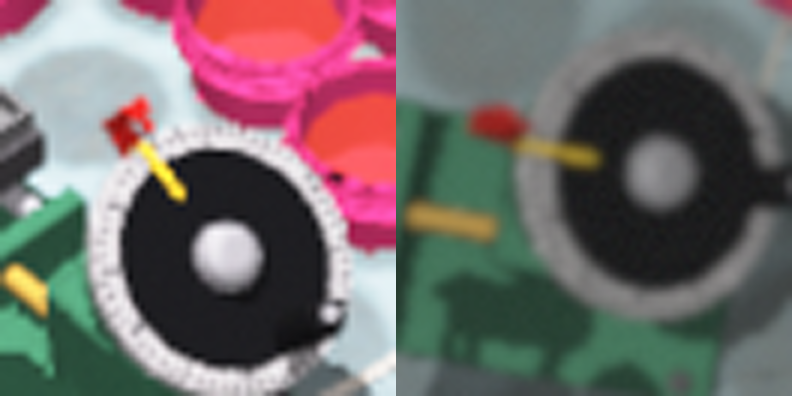

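The wheel did not move. The retreat had stopped short, so this approach landed 18 mm off in y and the grip slipped on the knob's end. I'll redo the approach from measured poses and check before descending.

```bash
python3 -m handwheel '[{"fingers":-0.06,"x":0.03,"y":0,"z":-0.04,"spin":0},{"fingers":-0.06,"x":0.06,"y":0,"z":-0.08,"spin":0},{"fingers":-0.06,"x":0.09,"y":0,"z":-0.12,"spin":0},{"fingers":-0.06,"x":0.12,"y":0,"z":-0.15,"spin":0},{"fingers":-0.06,"x":0.14,"y":0,"z":-0.187,"spin":0},{"fingers":-0.06,"x":0.14,"y":0,"z":-0.187,"spin":0},{"fingers":-0.06,"x":0.14,"y":0,"z":-0.187,"spin":0},{"fingers":-0.06,"x":0.14,"y":0,"z":-0.187,"spin":0},{"fingers":-0.06,"x":0.14,"y":0,"z":-0.187,"spin":0},{"fingers":-0.06,"x":0.14,"y":0,"z":-0.187,"spin":0}]'
python3 -c "
from h import *
e=np.array([.5150,.0222,.1139])-get_obs()['ee_pos'];print(e@X,e@Y,e@Z)"
```

```text
time_s: 22.95
ee_pos: [0.5162, 0.0186, 0.2132]
eef_rot: [-1.571, -0.0, -0.191]
force: [-0.2, 0.2, -0.0]
grip_width: 0.0441
-0.0018194139426148232 0.0033222571837495263 -0.09925950494485655
```

```bash
python3 -m handwheel '[{"fingers":-0.06,"x":-0.0018,"y":0.03,"z":0.0033,"spin":0},{"fingers":-0.06,"x":-0.0018,"y":0.06,"z":0.0033,"spin":0},{"fingers":-0.06,"x":-0.0018,"y":0.08,"z":0.0033,"spin":0},{"fingers":-0.06,"x":-0.0018,"y":0.099,"z":0.0033,"spin":0},{"fingers":-0.06,"x":-0.0018,"y":0.099,"z":0.0033,"spin":0},{"fingers":-0.4,"x":-0.0018,"y":0.099,"z":0.0033,"spin":0},{"fingers":-0.6,"x":-0.0018,"y":0.099,"z":0.0033,"spin":0},{"fingers":-0.8,"x":-0.0018,"y":0.099,"z":0.0033,"spin":0},{"fingers":-0.8,"x":-0.0018,"y":0.099,"z":0.0033,"spin":0},{"fingers":-0.8,"x":-0.0018,"y":0.099,"z":0.0033,"spin":0}]' 20
```

```text
time_s: 23.95
ee_pos: [0.5155, 0.0214, 0.1147]
eef_rot: [-1.571, -0.001, -0.192]
force: [-0.4, 0.2, 4.5]
grip_width: 0.0194
```

```bash
python3 -m handwheel '[{"fingers":-0.8,"x":-0.001,"y":0,"z":0,"spin":0},{"fingers":-0.8,"x":-0.002,"y":0,"z":0,"spin":0},{"fingers":-0.8,"x":-0.003,"y":0,"z":0,"spin":0},{"fingers":-0.8,"x":-0.004,"y":0,"z":0,"spin":0},{"fingers":-0.8,"x":-0.004,"y":0,"z":0,"spin":0},{"fingers":-0.8,"x":-0.004,"y":0,"z":0,"spin":0},{"fingers":-0.8,"x":-0.004,"y":0,"z":0,"spin":0},{"fingers":-0.8,"x":-0.004,"y":0,"z":0,"spin":0},{"fingers":-0.8,"x":-0.004,"y":0,"z":0,"spin":0},{"fingers":-0.8,"x":-0.004,"y":0,"z":0,"spin":0}]'
```

```text
time_s: 24.95
ee_pos: [0.5122, 0.0219, 0.1146]
eef_rot: [-1.571, -0.003, -0.192]
force: [4.8, -1.5, 2.4]
grip_width: 0.0194
```

```bash
python3 -m handwheel '[{"fingers":-0.4,"x":0,"y":0,"z":0,"spin":0},{"fingers":-0.06,"x":0,"y":0,"z":0,"spin":0},{"fingers":-0.06,"x":0,"y":0,"z":0,"spin":0},{"fingers":-0.06,"x":0,"y":-0.03,"z":0,"spin":0},{"fingers":-0.06,"x":0,"y":-0.06,"z":0,"spin":0},{"fingers":-0.06,"x":0,"y":-0.10,"z":0,"spin":0},{"fingers":-0.06,"x":-0.04,"y":-0.10,"z":0.04,"spin":0},{"fingers":-0.06,"x":-0.08,"y":-0.10,"z":0.08,"spin":0},{"fingers":-0.06,"x":-0.12,"y":-0.10,"z":0.12,"spin":0},{"fingers":-0.06,"x":-0.14,"y":-0.10,"z":0.16,"spin":0}]' && python3 -m handwheel '[{"fingers":-0.06,"x":0,"y":0,"z":0.03,"spin":0},{"fingers":-0.06,"x":0,"y":0,"z":0.05,"spin":0},{"fingers":-0.06,"x":0,"y":0,"z":0.05,"spin":0},{"fingers":-0.06,"x":0,"y":0,"z":0.05,"spin":0},{"fingers":-0.06,"x":0,"y":0,"z":0.05,"spin":0},{"fingers":-0.06,"x":0,"y":0,"z":0.05,"spin":0},{"fingers":-0.06,"x":0,"y":0,"z":0.05,"spin":0},{"fingers":-0.06,"x":0,"y":0,"z":0.05,"spin":0},{"fingers":-0.06,"x":0,"y":0,"z":0.05,"spin":0},{"fingers":-0.06,"x":0,"y":0,"z":0.05,"spin":0}]'
python3 m.py 9; python3 r.py 9
```

```text
time_s: 25.95
ee_pos: [0.4076, 0.1941, 0.2142]
eef_rot: [-1.571, 0.0, -0.193]
force: [0.9, 0.1, 0.4]
grip_width: 0.0444
time_s: 26.95
ee_pos: [0.419, 0.2421, 0.2141]
eef_rot: [-1.571, -0.0, -0.193]
force: [-0.5, -0.8, 0.2]
grip_width: 0.0442
scene 27 [224 172] [231 182] r 28-61 ang 1.7 red [221.         170.59259259] 27
top 32 [194 200] [213 215] r 27-82 ang -1.7 red [196.56521739 198.43478261] 23
 XUA [-2.  44.1  2. ] gap 0.004620791657144004 ang -2.6
r XUA [  4.2  68.8 -12.5] gap 0.0009840413468824023 ang 3.5
[0.41898614 0.24219873 0.21406119] 27.05
9 scene yel 27 centroid X,U [ 1.2 42.8] ang 1.6  9 scene red 27 centroid X,U [-2.6 68.8] ang -2.2  9 top yel 28 centroid X,U [ 1.4 41. ] ang 2.0  9 top red 23 centroid X,U [ 2.8 74.2] ang 2.2  
   tri yel [ 0.7 42.5  2.1] gap 1.2 ang 0.9
   tri red [  4.2  68.8 -12.5] gap 1.0 ang 3.5
```

```bash
python3 - <<'E'
from h import *
a,b,c=[np.load(f"top{k}.npz")['p'].astype(int) for k in "029"]
g=lambda p:(lambda v,u:(u.mean().round(1),v.mean().round(1),len(u)))(*np.nonzero((p[190:240,112:165,0]>130)&(p[190:240,112:165,1]<90)))
print("tub",g(a),g(b),g(c))
d=np.abs(c-a).max(2)>60
for n,(x0,x1,y0,y1) in dict(cup=(295,345,238,278),bottle=(315,345,200,222),lid1=(325,365,145,187),lid2=(370,412,165,205)).items():print(n,d[y0:y1,x0:x1].sum())
# yellow line extended vs red, raw top pixels
uv=blob(c.astype(np.uint8),"top","yel",(199,218,186,212));wc=np.array([.5212,.077,.1141])+.0028*A
uv=uv[np.hypot(*dial("top",uv,wc).T)<66]
vx,vy,x,y=cv2.fitLine(uv.astype(np.float32),cv2.DIST_L2,0,.01,.01).ravel()
r=blob(c.astype(np.uint8),"top","red",BOX["top"]["red"]).mean(0);t=np.array([201.3,199.2])
for q in(r,t):print("offset px",vx*(q[1]-y)-vy*(q[0]-x),"(~2.6 mm/px)",(vx,vy))
E
```

```text
tub (np.float64(27.2), np.float64(26.7), 860) (np.float64(29.9), np.float64(14.9), 821) (np.float64(31.4), np.float64(7.9), 310)
cup 0
bottle 0
lid1 0
lid2 0
offset px -0.3846002700741131 (~2.6 mm/px) (np.float32(0.96395046), np.float32(0.26608184))
offset px -0.9068082849821764 (~2.6 mm/px) (np.float32(0.96395046), np.float32(0.26608184))
```

```bash
python3 -m handwheel '[{"fingers":-0.06,"x":-0.01,"y":-0.01,"z":0.03,"spin":0},{"fingers":-0.06,"x":-0.02,"y":-0.02,"z":0.06,"spin":0},{"fingers":-0.06,"x":-0.02,"y":-0.02,"z":0.09,"spin":0},{"fingers":-0.06,"x":-0.02,"y":-0.02,"z":0.12,"spin":0},{"fingers":-0.06,"x":-0.02,"y":-0.02,"z":0.12,"spin":0},{"fingers":-0.06,"x":-0.02,"y":-0.02,"z":0.12,"spin":0},{"fingers":-0.06,"x":-0.02,"y":-0.02,"z":0.12,"spin":0},{"fingers":-0.06,"x":-0.02,"y":-0.02,"z":0.12,"spin":0},{"fingers":-0.06,"x":-0.02,"y":-0.02,"z":0.12,"spin":0},{"fingers":-0.06,"x":-0.02,"y":-0.02,"z":0.12,"spin":0}]'
python3 m.py 10; python3 r.py 10; python3 - <<'E'
from h import *
for k in("0","2","10"):
    p=np.load(f"top{k}.npz")['p'].astype(int);v,u=np.nonzero((p[190:240,112:165,0]>130)&(p[190:240,112:165,1]<90));print(k,u.mean().round(1),v.mean().round(1),len(u),u.max(),v.min())
E
```

```text
time_s: 28.05
ee_pos: [0.4224, 0.3635, 0.2343]
eef_rot: [-1.571, -0.0, -0.193]
force: [-0.2, -0.1, 0.1]
grip_width: 0.0442
scene 27 [224 172] [231 182] r 28-61 ang 1.7 red [221.         170.59259259] 27
top 31 [194 200] [213 215] r 27-82 ang -1.7 red [196.56521739 198.43478261] 23
 XUA [-2.2 44.1  2.7] gap 0.004463916600093569 ang -2.9
r XUA [  4.2  68.8 -12.5] gap 0.0009840413468824023 ang 3.5
[0.42235235 0.36363286 0.23415077] 28.15
10 scene yel 27 centroid X,U [ 1.2 42.8] ang 1.6  10 scene red 27 centroid X,U [-2.6 68.8] ang -2.2  10 top yel 27 centroid X,U [ 1.5 40.3] ang 2.1  10 top red 23 centroid X,U [ 2.8 74.2] ang 2.2  
   tri yel [ 0.5 42.4  2.9] gap 1.6 ang 0.6
   tri red [  4.2  68.8 -12.5] gap 1.0 ang 3.5
0 27.2 26.7 860 43 9
2 29.9 14.9 821 45 0
10 29.3 14.2 793 45 0
```

The tub is at the same place as after latching, the line is at the pointer within about 1–2°, and the arm is clear of everything. I'll hand in now.

```bash
python3 -c "
from station import workorder
print(workorder.hand_in())"
```

```text
the job is handed in; nothing more can be done
None
```

The tray is latched and the handwheel's yellow line stands at the red pointer. I handed the job in at about 28 s with the arm clear; the hand-in reports no verdict.

**What I did**
- **Tray:** I pushed it to the rear stop (about 35 N at the end) and let go.
- **Handwheel:** I turned it counter-clockwise until the line was at least 20° past the pointer. I came back clockwise only, in two effective steps of about 30° in total, which is more than the 14° of play. Then I let go of the knob and withdrew.

**Last checks**
- **Tray:** the tub is at the same image position as just after latching, about 12 px (32 mm) behind its start.
- **Line:** single-view readings put it at 1.6–2.1° and the pointer's top face at about 2.2–2.8°. In the top view the line's extension passes 0.4–0.9 px (1–2.3 mm) from the pointer.
- **Bystanders:** the pointer's image position has not moved. Comparing the top views, I found no change at the cup, bottle or lids.

**What failed or disagreed**
- **Missed grip:** one regrip was 18 mm off because a retreat had stopped short. It slipped on the knob's end without moving the wheel, and I repeated it.
- **Pointer angle:** triangulating the whole red bracket gave 3.5° for the pointer and 0.6° for the line, a wider gap of 2.9°. The limit is about 3.9°. I trusted this less, because the two views see different faces of the bracket and the line's rays missed each other by 1.6 mm.
- **Rotation scale:** wheel turns read from the images came out 10–25% larger than from the knob's travel, so I relied on the direct line-to-pointer comparison.
- **Play:** I could not measure it directly. That it is taken up clockwise is inferred from the clockwise-only return.

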